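# Load a heat sink into the digital microscope's specimen slide

## Task

Get the finned heat sink ready for inspection: pull the microscope's specimen slide all the way out by its knob until it clicks, set the heat sink gently, fins up, into the slide's tray (do not drop it), let go, and then push the slide fully home until it clicks in under the lens. Do not knock the microscope head above the slide, and leave the jar, the sample box and the screwdriver where they are.

Things in the scene. Friction and masses are not known exactly. Their poses are not given: they have to be found in the camera images.
- stand: White microscope stand, fixed to the bench. Origin on the bench directly under the lens axis; x points from the slide's front towards the column at the back (the slide comes out along -x, roughly towards the robot), z up. Base plate 250 x 180 x 20 mm, from 50 mm in front of the origin to 200 mm behind. Column (diameter 30, 360 mm high) at x = +150 mm.
- head: Microscope head, fixed over the slide: black ring light, 144 mm diameter, 24 mm thick, lens barrel above (to 0.32 m; cable loop to 0.38 m). Origin: centre of the ring's underside, 175 mm over the bench. Its rim reaches out to the home knob, 99 mm above its axis: a gripper pointing straight down there would strike it; one leaning back 30 to 45 degrees (tip towards the column) clears it.
- slide (a joint): Travel of the specimen slide in m: 0 = fully home under the lens (where it starts), 0.135 = fully out. A sprung detent (click) about 6.5 mm wide holds it at either end; it takes about 6 N to leave it, and 1 to 2 N to move between.
- knob (a point): Centre of the slide's black pull knob: a cylinder 30 mm in diameter and 26 mm long, lying along the stand's x, 76 mm over the bench, on a 12 mm stem 14 mm long in front of the slide's front plate. Axes as the stand's. It moves with the slide.
- tray (a point): Centre of the floor of the slide's aluminium tray, 58 mm over the bench, 73 mm behind the knob's centre; moves with the slide; axes as the stand's. Inside 80 mm along x, 54 mm along y; rim 8 mm high, 6 mm thick at sides and back; the front plate (6 mm thick, 74 mm wide) stands 32 mm above the floor. Under the lens when home.
- heatsink: Finned aluminium heat sink, loose on the bench, 70 mm long (its x, along the fins), 44 mm wide (y), 40 mm high: a 10 mm base with five upright fins, the outer two flush with its sides. Origin: centre of its underside, z up. About 160 g. It goes into the tray with its length along the tray's x, either way round.
- jar: Bystander: squat white jar with a white cap, 56 mm diameter, 70 mm high, loose; origin under its centre.
- samples: Bystander: grey open sample box with dividers, 120 x 90 x 28 mm, loose; origin under its centre.
- driver: Bystander: black-handled screwdriver, 170 mm long, lying loose along its x.

How it is judged (in metres and radians):
On the way, in this order (a step that is already met when the one before it is completed fails the run):
1. the slide is pulled fully out, past its outer click (value of joint slide above 0.13 m), for 0.2 s.
2. with the slide still out, the heat sink lies flat in its tray, let go by the fingers (value of joint slide above 0.12 m and contact force between the fingers and heatsink below 0.1 N and x of heatsink in the frame of tray between -0.009 and 0.009 m and y of heatsink in the frame of tray between -0.009 and 0.009 m and z of heatsink in the frame of tray between -0.003 and 0.003 m and angle between heatsink's own z axis and vertical below 0.06 rad), for 0.3 s.
At the end, for the whole second after the job is handed in: The slide is fully home (within 3 mm), and the heat sink lies fins up and flat (under 0.06 rad, underside within 3 mm of the tray floor) in its tray, within 9 mm of the tray's centre along x and y, at rest and not touched by the fingers (value of joint slide below 0.003 m and contact force between the fingers and heatsink below 0.1 N and linear speed of heatsink below 0.01 m/s and x of heatsink in the frame of tray between -0.009 and 0.009 m and y of heatsink in the frame of tray between -0.009 and 0.009 m and z of heatsink in the frame of tray between -0.003 and 0.003 m and angle between heatsink's own z axis and vertical below 0.06 rad).
It fails at once if the microscope head is knocked (over 5 N) (contact force between anything else and head above 5 N).
It fails at once if the heat sink is dropped (falls free faster than 0.6 m/s) (contact force between the fingers and heatsink below 0.1 N and linear speed of heatsink above 0.6 m/s).
It fails at once if a bystander is moved by more than 30 mm (distance of any of jar, samples, driver from where it was at the start of the episode above 0.03 m).
It also fails if it takes over 72 s, if anything falls off the work surface, if the arm or the gripper's body presses on something with over 40 N, if the wrist force passes 120 N, or if a joint passes its speed limit or range.

## Robot

A 6-joint arm with a two-finger parallel gripper is mounted at the origin on the work surface. World frame = base frame: x ahead of the robot, y to its left, z up, the work surface at z = 0. Lengths are in mm, angles in rad, forces in N, time in s.
With the tool pointing down it reaches from about 275 to 750 mm from the base axis. Payload 10.2 kg.
Tool frame: the origin (TCP) lies between the finger pads; the fingertips stand 25 mm ahead of it and the grasp point (between the pads) lies 6 mm ahead of it; z points along the fingers, y is the line along which they close (so a half turn about z gives the same grasp; the last joint's range is limited). The gripper opens to 85 mm and grips with 20 to 120 N. Pads are 22 mm wide; open, the fingers measure 114 mm over their backs; the gripper's body (76 mm by 85 mm) begins 54 mm behind the grasp point. The pads swing forward as they close: fully open they stand 13 mm farther back than shut.
Start: joints at [1.03, 0.313, 1.498, -0, 1.331, -0.223], TCP at [164.064, 498.713, 256.294] pointing down, gripper open.
Joint ranges: [-2.94, 2.94], [-0.97, 2.17], [0.19, 2.56], [-1.23, 4.37], [0.02, 3.11], [-2.88, 2.88]. Speed limits (rad/s): [2.39, 2.39, 3.01, 3.14, 3.14, 3.14].

## Interface

Orientations are given as a unit quaternion [w, x, y, z].
In Python, from rig import ctrl, eyes, finish_job gives the robot as it stands.
- The arm moves only by the tool step_arm, never from a script. Its argument "increments" is a list of rows, each an object of numbers: "dx", "dy", "dz": the shift along the tool's x, y, z in units of 25 mm (1.0 is 25 mm); "wx", "wy", "wz": the turn, a rotation vector about the tool's x, y, z in units of 6 degrees (1.0 is 6 degrees). A call has 1 to 5 rows; each row shifts and turns the commanded pose from where the row before left it, along the tool's axes as they then stand; what a row does not reach is not made up. A row lasts 1/10 s, in which the tool goes at most 50 mm and 8.59 degrees, less where a joint would pass 70% of its speed; a pose out of reach is approached as far as the arm can. A call is refused whole if a number of a shift passes 1 or a number of a turn 1, either way. A call with a gripper value outside its range is refused whole. "fingers" is the finger opening in mm, from 0 to 85.4, set as the call begins (left out, the last holds). The fingers move at their own pace and stop on an object; "squeeze" is the grip in N (left out, the last holds). Time passes only in rows, so rows that do not move let the fingers close. It gives the time, the measured TCP pose, the force, the opening and the grip force at its end, in the units of the state.
- ctrl.sense(): the state, without advancing time (a new reading comes with each control period).
- eyes.capture(name): name is "scene" or "top" or "wrist"; returns a dict with "frame" (384x512x3 uint8, blue, green, red), "fx", "fy", "cx", "cy" (pixels), "k1" (the pictures are not rectified: a ray, as slopes to the right and down, at radius r is drawn at 1 + k1 r^2 times it, then the intrinsics apply), "R" (3x3) and "t" (3): a world point X has camera coordinates R X + t; the wrist camera has in their place "tool_from_camera" (4x4, takes a point from camera to tool coordinates, whose origin is the TCP and whose axes are the flange's). Camera axes: x right, y down, z forward; pixel columns grow to the right and rows downward; lengths in mm; the calibration is good to about 2 mm. A picture is of the moment at which its call begins: read the wrist's pose just before it. There is no depth.
- finish_job(): hands the job in; it is judged then, once.
Trained networks look in the newest picture that a camera, given by its name, has taken for a name from the list of things; names that differ only in an ending like _2 or _b are one class to them, and where a whole thing is asked for, a point or a joint stands for the part that bears it (a point fixed in the world has none). Each returns a list of dicts, best first, with "p" (0 to 1); they miss things now and then, are a little off and sometimes report something else, mostly with a low value. They report only what shows in the picture. A call takes as long as a camera call.
- eyes.cut_out(camera, label): "mask" (384x512 bool, what is visible of it).
- eyes.landmark_of(camera, label): "point" ([x, y, z] in mm, in the coordinates of the camera as it stood for that picture, good to about 4 mm: a listed point, or the origin of a listed thing).
The state is a dict: "time_s": time; "joints": joint angles; "dq": joint speeds; "tau": joint torques, N m; "eef_pos": TCP position; "ee_rot": TCP orientation; "force": force on the tool from outside, world axes, zero at the start; "wrist_torque": the same for the moment, N m; "grip_width": opening from 0.0 (shut) to 1.0 (fully open); "grip_force": force on a finger pad.
Only numpy, scipy, OpenCV 4.12 (cv2) and the standard library are available. Lean on these libraries where they do the work, as an engineer would, in place of code of your own. Each camera call takes 0.05 s, during which the arm holds its last target. There are 200 camera calls.

## Working session

There is one attempt and no reset: what is moved stays moved. The work goes in short steps, Python scripts to look and compute and a tool call to move; the robot and the scene stay as the last step left them, time stands still between calls to the robot, and variables do not carry over. Pictures are saved under pics/ and viewed, at most 10 in all, crops included, and the job is handed in when it is done.

Besides the shell and the picture viewer there is one more tool, called after "Request:" by a JSON object that holds its "op" and its "data", one argument or row to a line. step_arm: Moves the arm, as the interface text tells. Its arguments: {"type":"object","properties":{"increments":{"type":"array"},"fingers":{"type":"number"},"squeeze":{"type":"number"}},"required":["increments"]}

```bash
mkdir -p pics; ls
cat > h.py <<'E'
import numpy as np, cv2
from rig import ctrl, eyes, finish_job
from scipy.spatial.transform import Rotation as Ro
def pose():
    s=ctrl.sense(); q=s["ee_rot"]; return np.array(s["eef_pos"]),Ro.from_quat([q[1],q[2],q[3],q[0]])
def lm(cam,labels,n=1):
    out={}
    for i in range(n):
        p,r=pose(); c=eyes.capture(cam)
        for l in labels:
            for d in eyes.landmark_of(cam,l)[:1]:
                x=np.array(d["point"])
                if cam=="wrist":
                    T=np.array(c["tool_from_camera"]); w=p+r.apply(T[:3,:3]@x+T[:3,3])
                else: w=np.array(c["R"]).T@(x-np.array(c["t"]))
                out.setdefault(l,[]).append((round(d["p"],2),w.round(1).tolist()))
    return out,c
E
python3 - <<'E'
from h import *
L=["stand","head","knob","tray","heatsink","jar","samples","driver"]
for cam in ["scene","top","wrist"]:
    o,c=lm(cam,L); print(cam)
    for k,v in o.items(): print(k,v)
    cv2.imwrite(f"pics/{cam}0.png",c["frame"])
a=[cv2.imread(f"pics/{k}0.png") for k in("scene","top")]
cv2.imwrite("pics/a.png",cv2.resize(np.hstack(a),(800,300)))
p,r=pose();print(p,r.as_matrix().round(3),ctrl.sense()["time_s"])
E
```

```text
pics
scene
stand [(0.56, [670.6, 24.6, -1.5])]
head [(0.62, [671.0, 22.4, 175.8])]
knob [(0.75, [596.9, 10.8, 76.5])]
tray [(0.67, [668.2, 20.6, 58.4])]
heatsink [(0.61, [497.4, 295.9, -2.6])]
jar [(0.61, [460.9, -316.0, -1.2])]
samples [(0.56, [661.1, 356.7, -0.1])]
driver [(0.92, [634.5, -356.1, -0.6])]
top
stand [(0.9, [671.0, 22.7, 2.9])]
head [(0.62, [671.7, 21.0, 172.9])]
knob [(0.43, [601.8, 14.3, 74.7])]
heatsink [(0.68, [495.7, 293.8, -3.3])]
jar [(0.67, [464.1, -319.8, -0.5])]
samples [(0.9, [666.8, 356.5, 3.8])]
driver [(0.59, [635.8, -355.0, -0.5])]
wrist
[164.07115525 498.71045211 256.30028886] [[-0.95   0.312  0.   ]
 [ 0.312  0.95   0.   ]
 [-0.     0.    -1.   ]] 1.35
```

View pics/a.png

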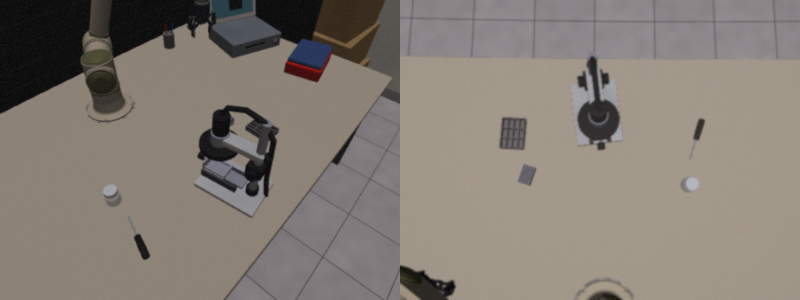

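```bash
cat >> h.py <<'E'
def toworld(c,uv,z):
    K=np.array([[c["fx"],0,c["cx"]],[0,c["fy"],c["cy"]],[0,0,1.]])
    n=cv2.undistortPoints(np.array(uv,float).reshape(-1,1,2),K,np.array([c["k1"],0,0,0.])).reshape(-1,2)
    R=np.array(c["R"]);t=np.array(c["t"])
    d=np.c_[n,np.ones(len(n))]@R; o=-R.T@t
    return (o+d*((z-o[2])/d[:,2])[:,None])[:,:2]
def rect(c,mask,z):
    k=max(cv2.findContours(mask.astype(np.uint8),0,1)[0],key=cv2.contourArea).reshape(-1,2)
    return cv2.minAreaRect(toworld(c,k,z).astype(np.float32))
E
python3 - <<'E'
from h import *
c=eyes.capture("top")
print("cam",-np.array(c["R"]).T@np.array(c["t"]))
for l,z in (("heatsink",20),("knob",76),("stand",20)):
    for d in eyes.cut_out("top",l)[:1]:
        print(l,d["p"],d["mask"].sum(),rect(c,d["mask"],z))
f=c["frame"]
cv2.imwrite("pics/b.png",np.hstack([cv2.resize(f[60:200,200:300],(400,560),interpolation=2),cv2.resize(f[190:260,135:185],(400,560),interpolation=2)]))
E
```

```text
cam [ 359.00625197   13.76672414 1378.09278672]
heatsink 0.95 438 ((498.3663330078125, 294.7561340332031), (55.93705368041992, 70.50507354736328), 71.7828369140625)
stand 0.68 5472 ((791.502685546875, 39.04759979248047), (395.01629638671875, 180.7284698486328), 7.667768478393555)
```

View pics/b.png

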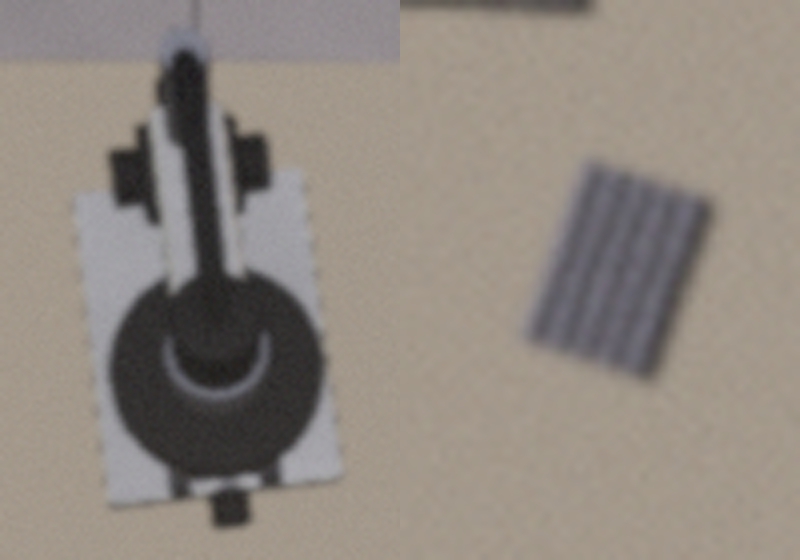

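```bash
cat >> h.py <<'E'
YAW=7.5; KNOB=np.array([599,12.3,76.]); HEAD=np.array([671.3,21.7])
def frame(yaw,lean=0):   # tool y along the yawed y axis, tip leaning towards yawed +x
    return Ro.from_euler("z",yaw,degrees=True)*Ro.from_matrix([[-1,0,0],[0,1,0],[0,0,-1]])*Ro.from_euler("y",-lean,degrees=True)
def plan(target,R1,n,start=None):
    p,r=start or pose(); w=(r.inv()*R1).as_rotvec(); st=(np.array(target)-p)/n
    print("from",p.round(1),"rot deg",np.degrees(w).round(1))
    for i in range(n):
        d=(r*Ro.from_rotvec(w*i/n)).inv().apply(st)/25
        print(i+1,d.round(2).tolist(),(np.degrees(w)/n/6).round(2).tolist())
def grasp_tcp(g,R,back=0): return np.array(g)-R.apply([0,0,6+back])
E
python3 - <<'E'
from h import *
R=frame(YAW,40); print(R.as_matrix().round(2))
t=grasp_tcp(KNOB,R,90); print(t)
plan(t,R,25)
E
```

```text
[[-0.76 -0.13  0.64]
 [-0.1   0.99  0.08]
 [-0.64  0.   -0.77]]
[537.82030663   4.24554057 149.54026654]
from [164.1 498.7 256.3] rot deg [ -9.  -39.3 -24.6]
1 [-0.82, -0.56, 0.17] [-0.06, -0.26, -0.16]
2 [-0.8, -0.58, 0.19] [-0.06, -0.26, -0.16]
3 [-0.78, -0.59, 0.21] [-0.06, -0.26, -0.16]
4 [-0.77, -0.61, 0.23] [-0.06, -0.26, -0.16]
5 [-0.75, -0.62, 0.24] [-0.06, -0.26, -0.16]
6 [-0.73, -0.64, 0.26] [-0.06, -0.26, -0.16]
7 [-0.72, -0.65, 0.27] [-0.06, -0.26, -0.16]
8 [-0.7, -0.67, 0.29] [-0.06, -0.26, -0.16]
9 [-0.68, -0.68, 0.3] [-0.06, -0.26, -0.16]
10 [-0.66, -0.69, 0.32] [-0.06, -0.26, -0.16]
11 [-0.64, -0.71, 0.33] [-0.06, -0.26, -0.16]
12 [-0.61, -0.72, 0.34] [-0.06, -0.26, -0.16]
13 [-0.59, -0.73, 0.36] [-0.06, -0.26, -0.16]
14 [-0.57, -0.74, 0.37] [-0.06, -0.26, -0.16]
15 [-0.55, -0.76, 0.38] [-0.06, -0.26, -0.16]
16 [-0.52, -0.77, 0.39] [-0.06, -0.26, -0.16]
17 [-0.5, -0.78, 0.4] [-0.06, -0.26, -0.16]
18 [-0.47, -0.79, 0.41] [-0.06, -0.26, -0.16]
19 [-0.45, -0.8, 0.41] [-0.06, -0.26, -0.16]
20 [-0.42, -0.81, 0.42] [-0.06, -0.26, -0.16]
21 [-0.4, -0.82, 0.43] [-0.06, -0.26, -0.16]
22 [-0.37, -0.83, 0.43] [-0.06, -0.26, -0.16]
23 [-0.35, -0.84, 0.44] [-0.06, -0.26, -0.16]
24 [-0.32, -0.85, 0.44] [-0.06, -0.26, -0.16]
25 [-0.29, -0.85, 0.44] [-0.06, -0.26, -0.16]
```

Request:
{"op": "step_arm", "data": {
  "increments": [
    {"dx": -0.82,"dy": -0.56,"dz": 0.17,"wx": -0.06,"wy": -0.26,"wz": -0.16},
    {"dx": -0.8,"dy": -0.58,"dz": 0.19,"wx": -0.06,"wy": -0.26,"wz": -0.16},
    {"dx": -0.78,"dy": -0.59,"dz": 0.21,"wx": -0.06,"wy": -0.26,"wz": -0.16},
    {"dx": -0.77,"dy": -0.61,"dz": 0.23,"wx": -0.06,"wy": -0.26,"wz": -0.16},
    {"dx": -0.75,"dy": -0.62,"dz": 0.24,"wx": -0.06,"wy": -0.26,"wz": -0.16}
  ],
  "fingers": 65
}}

```text
time_s: 2.05
eef_pos: [239.3, 399.2, 234.6]
ee_rot: [0.07, 0.116, 0.991, 0.005]
force: [1.0, 0.7, -0.5]
grip_width: 0.762
grip_force: 0.0
```

Request:
{"op": "step_arm", "data": {
  "increments": [
    {"dx": -0.73,"dy": -0.64,"dz": 0.26,"wx": -0.06,"wy": -0.26,"wz": -0.16},
    {"dx": -0.72,"dy": -0.65,"dz": 0.27,"wx": -0.06,"wy": -0.26,"wz": -0.16},
    {"dx": -0.7,"dy": -0.67,"dz": 0.29,"wx": -0.06,"wy": -0.26,"wz": -0.16},
    {"dx": -0.68,"dy": -0.68,"dz": 0.3,"wx": -0.06,"wy": -0.26,"wz": -0.16},
    {"dx": -0.66,"dy": -0.69,"dz": 0.32,"wx": -0.06,"wy": -0.26,"wz": -0.16}
  ]
}}

```text
time_s: 2.55
eef_pos: [313.9, 300.1, 213.4]
ee_rot: [0.14, 0.073, 0.987, 0.01]
force: [0.6, 0.9, -0.3]
grip_width: 0.763
grip_force: 0.0
```

Request:
{"op": "step_arm", "data": {
  "increments": [
    {"dx": -0.64,"dy": -0.71,"dz": 0.33,"wx": -0.06,"wy": -0.26,"wz": -0.16},
    {"dx": -0.61,"dy": -0.72,"dz": 0.34,"wx": -0.06,"wy": -0.26,"wz": -0.16},
    {"dx": -0.59,"dy": -0.73,"dz": 0.36,"wx": -0.06,"wy": -0.26,"wz": -0.16},
    {"dx": -0.57,"dy": -0.74,"dz": 0.37,"wx": -0.06,"wy": -0.26,"wz": -0.16},
    {"dx": -0.55,"dy": -0.76,"dz": 0.38,"wx": -0.06,"wy": -0.26,"wz": -0.16}
  ]
}}

```text
time_s: 3.05
eef_pos: [388.3, 200.8, 191.7]
ee_rot: [0.208, 0.03, 0.978, 0.014]
force: [1.1, 0.8, 0.3]
grip_width: 0.76
grip_force: 0.0
```

Request:
{"op": "step_arm", "data": {
  "increments": [
    {"dx": -0.52,"dy": -0.77,"dz": 0.39,"wx": -0.06,"wy": -0.26,"wz": -0.16},
    {"dx": -0.5,"dy": -0.78,"dz": 0.4,"wx": -0.06,"wy": -0.26,"wz": -0.16},
    {"dx": -0.47,"dy": -0.79,"dz": 0.41,"wx": -0.06,"wy": -0.26,"wz": -0.16},
    {"dx": -0.45,"dy": -0.8,"dz": 0.41,"wx": -0.06,"wy": -0.26,"wz": -0.16},
    {"dx": -0.42,"dy": -0.81,"dz": 0.42,"wx": -0.06,"wy": -0.26,"wz": -0.16}
  ]
}}

```text
time_s: 3.55
eef_pos: [462.2, 101.1, 169.7]
ee_rot: [0.275, -0.013, 0.961, 0.018]
force: [1.0, 1.0, -0.6]
grip_width: 0.764
grip_force: 0.0
```

Request:
{"op": "step_arm", "data": {
  "increments": [
    {"dx": -0.4,"dy": -0.82,"dz": 0.43,"wx": -0.06,"wy": -0.26,"wz": -0.16},
    {"dx": -0.37,"dy": -0.83,"dz": 0.43,"wx": -0.06,"wy": -0.26,"wz": -0.16},
    {"dx": -0.35,"dy": -0.84,"dz": 0.44,"wx": -0.06,"wy": -0.26,"wz": -0.16},
    {"wx": -0.06,"wy": -0.26,"wz": -0.16},
    {"wx": -0.06,"wy": -0.26,"wz": -0.16}
  ]
}}

```text
invalid input at $.increments[3]: expected keys dx, dy, dz, wx, wy, wz
```

Request:
{"op": "step_arm", "data": {
  "increments": [
    {"dx": -0.4,"dy": -0.82,"dz": 0.43,"wx": -0.06,"wy": -0.26,"wz": -0.16},
    {"dx": -0.37,"dy": -0.83,"dz": 0.43,"wx": -0.06,"wy": -0.26,"wz": -0.16},
    {"dx": -0.35,"dy": -0.84,"dz": 0.44,"wx": -0.06,"wy": -0.26,"wz": -0.16},
    {"dx": -0.32,"dy": -0.85,"dz": 0.2,"wx": -0.06,"wy": -0.26,"wz": -0.16},
    {"dx": -0.29,"dy": -0.85,"dz": 0,"wx": -0.06,"wy": -0.26,"wz": -0.16}
  ]
}}

```text
time_s: 4.05
eef_pos: [523.8, 3.1, 161.1]
ee_rot: [0.338, -0.055, 0.939, 0.023]
force: [0.1, -0.6, 0.5]
grip_width: 0.761
grip_force: 0.0
```

Run:
```python
from h import *
o,c=lm("wrist",["knob","tray","head","stand"],2)
for k,v in o.items(): print(k,v)
cv2.imwrite("pics/w1.png",c["frame"])
o,c=lm("top",["knob","head"],2); print(o)
R=frame(YAW,40); plan(grasp_tcp(KNOB,R,0),R,5)
```

```text
knob [(0.9, [601.0, 13.3, 77.1]), (0.69, [599.1, 13.9, 77.3])]
tray [(0.56, [668.6, 24.0, 59.7]), (0.62, [668.6, 26.1, 60.6])]
head [(0.64, [669.8, 25.4, 173.4]), (0.7, [670.1, 30.4, 174.1])]
stand [(0.87, [668.8, 30.1, -5.0]), (0.89, [669.5, 28.5, -1.1])]
{'knob': [(0.62, [601.7, 12.4, 72.2]), (0.47, [603.2, 16.8, 70.2])], 'head': [(0.73, [671.8, 22.2, 178.8]), (0.63, [673.1, 19.2, 176.9])]}
from [523.4   4.1 161.3] rot deg [-0.1 -0.5 -0.7]
1 [-0.04, -0.01, 0.87] [-0.0, -0.02, -0.02]
2 [-0.03, -0.01, 0.87] [-0.0, -0.02, -0.02]
3 [-0.03, -0.01, 0.87] [-0.0, -0.02, -0.02]
4 [-0.03, -0.01, 0.87] [-0.0, -0.02, -0.02]
5 [-0.03, -0.01, 0.87] [-0.0, -0.02, -0.02]
```

View pics/w1.png

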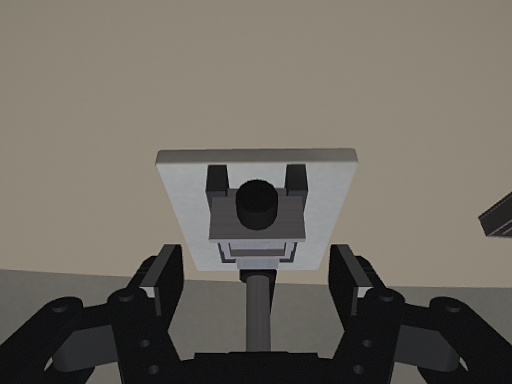

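Request:
{"op": "step_arm", "data": {
  "increments": [
    {"dx": -0.05,"dy": 0.02,"dz": 0.87,"wx": 0,"wy": -0.02,"wz": -0.02},
    {"dx": -0.05,"dy": 0,"dz": 0.87,"wx": 0,"wy": -0.02,"wz": -0.02},
    {"dx": -0.03,"dy": 0,"dz": 0.87,"wx": 0,"wy": -0.02,"wz": -0.02},
    {"dx": -0.03,"dy": 0,"dz": 0.87,"wx": 0,"wy": -0.02,"wz": -0.02},
    {"dx": -0.03,"dy": 0,"dz": 0.87,"wx": 0,"wy": -0.02,"wz": -0.02}
  ]
}}

```text
time_s: 5.35
eef_pos: [605.0, 20.5, 97.5]
ee_rot: [0.327, -0.056, 0.943, 0.017]
force: [-0.4, -0.5, -0.7]
grip_width: 0.761
grip_force: 0.0
```

Request:
{"op": "step_arm", "data": {
  "increments": [
    {"dx": 0,"dy": 0,"dz": 0,"wx": 0,"wy": 0,"wz": 0},
    {"dx": 0,"dy": 0,"dz": 0,"wx": 0,"wy": 0,"wz": 0},
    {"dx": 0,"dy": 0,"dz": 0,"wx": 0,"wy": 0,"wz": 0},
    {"dx": 0,"dy": 0,"dz": 0,"wx": 0,"wy": 0,"wz": 0},
    {"dx": 0,"dy": 0,"dz": 0,"wx": 0,"wy": 0,"wz": 0}
  ],
  "fingers": 15,
  "squeeze": 40
}}

```text
time_s: 5.85
eef_pos: [603.3, 16.2, 98.4]
ee_rot: [0.327, -0.053, 0.943, 0.013]
force: [-14.1, -22.1, 2.3]
grip_width: 0.313
grip_force: 45.1
```

Request:
{"op": "step_arm", "data": {
  "increments": [
    {"dx": 0,"dy": 0,"dz": 0,"wx": 0,"wy": 0,"wz": 0},
    {"dx": 0,"dy": 0,"dz": 0,"wx": 0,"wy": 0,"wz": 0},
    {"dx": 0,"dy": 0,"dz": 0,"wx": 0,"wy": 0,"wz": 0}
  ]
}}

```text
time_s: 6.15
eef_pos: [603.3, 16.2, 98.4]
ee_rot: [0.327, -0.053, 0.943, 0.013]
force: [-14.3, -22.1, 2.7]
grip_width: 0.321
grip_force: 45.1
```

Run:
```python
from h import *
p,r=pose(); print(p, r.as_euler("zyx",degrees=True))
e=Ro.from_euler("z",YAW,degrees=True).apply([-1,0,0])
plan(p+e*136,r,10)
```

```text
[603.27857791  16.20577761  98.36240031] [ 172.0271992    38.01277842 -175.62723573]
from [603.3  16.2  98.4] rot deg [0. 0. 0.]
1 [0.43, -0.01, -0.34] [0.0, 0.0, 0.0]
2 [0.43, -0.01, -0.34] [0.0, 0.0, 0.0]
3 [0.43, -0.01, -0.34] [0.0, 0.0, 0.0]
4 [0.43, -0.01, -0.34] [0.0, 0.0, 0.0]
5 [0.43, -0.01, -0.34] [0.0, 0.0, 0.0]
6 [0.43, -0.01, -0.34] [0.0, 0.0, 0.0]
7 [0.43, -0.01, -0.34] [0.0, 0.0, 0.0]
8 [0.43, -0.01, -0.34] [0.0, 0.0, 0.0]
9 [0.43, -0.01, -0.34] [0.0, 0.0, 0.0]
10 [0.43, -0.01, -0.34] [0.0, 0.0, 0.0]
```

Run:
```python
from h import *
s=ctrl.sense(); print(np.round(s["joints"],3),np.round(s["tau"],1),s["wrist_torque"]); p,r=pose(); print(r.as_matrix().round(3))
o,c=lm("wrist",["knob"]); print(o)
cv2.imwrite("pics/w2.png",c["frame"])
```

```text
[-0.25   0.47   1.905  1.031  0.248 -2.88 ] [ 12.9 -41.  -22.4   1.7   3.6   0.3] [-3.07712107  2.01260086 -1.92955579]
[[-0.78  -0.109  0.616]
 [-0.092  0.994  0.06 ]
 [-0.619 -0.01  -0.786]]
{'knob': [(0.88, [599.0, 14.6, 74.6])]}
```

View pics/w2.png

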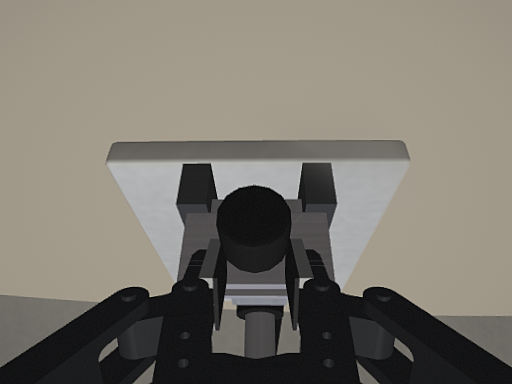

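Request:
{"op": "step_arm", "data": {
  "increments": [
    {"dx": 0,"dy": 0,"dz": 0,"wx": 0,"wy": 0,"wz": 0},
    {"dx": 0,"dy": 0,"dz": 0,"wx": 0,"wy": 0,"wz": 0},
    {"dx": 0,"dy": 0,"dz": 0,"wx": 0,"wy": 0,"wz": 0},
    {"dx": 0,"dy": 0,"dz": 0,"wx": 0,"wy": 0,"wz": 0}
  ],
  "fingers": 70
}}

```text
time_s: 6.65
eef_pos: [604.3, 20.4, 98.6]
ee_rot: [0.327, -0.056, 0.943, 0.017]
force: [-0.2, -0.3, 0.1]
grip_width: 0.818
grip_force: 0.0
```

Request:
{"op": "step_arm", "data": {
  "increments": [
    {"dx": 0,"dy": 0,"dz": -0.9,"wx": 0,"wy": 0,"wz": 0},
    {"dx": 0,"dy": 0,"dz": -0.9,"wx": 0,"wy": 0,"wz": 0},
    {"dx": 0,"dy": 0,"dz": -0.9,"wx": 0,"wy": 0,"wz": 1},
    {"dx": 0,"dy": 0,"dz": -0.9,"wx": 0,"wy": 0,"wz": 1},
    {"dx": 0,"dy": 0,"dz": -0.9,"wx": 0,"wy": 0,"wz": 1}
  ]
}}

```text
time_s: 7.15
eef_pos: [534.4, 12.7, 187.3]
ee_rot: [0.32, 0.095, 0.94, 0.069]
force: [0.7, 0.5, 0.0]
grip_width: 0.821
grip_force: 0.0
```

Request:
{"op": "step_arm", "data": {
  "increments": [
    {"dx": 0,"dy": 0,"dz": 0,"wx": 0,"wy": 0,"wz": 1},
    {"dx": 0,"dy": 0,"dz": 0,"wx": 0,"wy": 0,"wz": 1},
    {"dx": 0,"dy": 0,"dz": 0,"wx": 0,"wy": 0,"wz": 1},
    {"dx": 0,"dy": 0,"dz": 0,"wx": 0,"wy": 0,"wz": 1},
    {"dx": 0,"dy": 0,"dz": 0,"wx": 0,"wy": 0,"wz": 1}
  ]
}}

```text
time_s: 7.65
eef_pos: [535.1, 12.8, 186.7]
ee_rot: [0.291, 0.335, 0.884, 0.15]
force: [0.5, -0.2, -0.9]
grip_width: 0.82
grip_force: 0.0
```

Request:
{"op": "step_arm", "data": {
  "increments": [
    {"dx": 0,"dy": 0,"dz": 0,"wx": 0,"wy": 0,"wz": 1},
    {"dx": 0,"dy": 0,"dz": 0,"wx": 0,"wy": 0,"wz": 1},
    {"dx": 0,"dy": 0,"dz": 0,"wx": 0,"wy": 0,"wz": 1},
    {"dx": 0,"dy": 0,"dz": 0,"wx": 0,"wy": 0,"wz": 1},
    {"dx": 0,"dy": 0,"dz": 0,"wx": 0,"wy": 0,"wz": 1}
  ]
}}

```text
time_s: 8.15
eef_pos: [535.1, 12.7, 186.7]
ee_rot: [0.243, 0.552, 0.767, 0.22]
force: [-0.0, -0.4, 0.0]
grip_width: 0.819
grip_force: 0.0
```

Request:
{"op": "step_arm", "data": {
  "increments": [
    {"dx": 0,"dy": 0,"dz": 0,"wx": 0,"wy": 0,"wz": 1},
    {"dx": 0,"dy": 0,"dz": 0,"wx": 0,"wy": 0,"wz": 1},
    {"dx": 0,"dy": 0,"dz": 0,"wx": 0,"wy": 0,"wz": 1},
    {"dx": 0,"dy": 0,"dz": 0,"wx": 0,"wy": 0,"wz": 1},
    {"dx": 0,"dy": 0,"dz": 0,"wx": 0,"wy": 0,"wz": 1}
  ]
}}

```text
time_s: 8.65
eef_pos: [535.1, 12.7, 186.7]
ee_rot: [0.177, 0.732, 0.598, 0.275]
force: [-0.5, -0.3, -0.5]
grip_width: 0.821
grip_force: 0.0
```

Request:
{"op": "step_arm", "data": {
  "increments": [
    {"dx": 0,"dy": 0,"dz": 0,"wx": 0,"wy": 0,"wz": 1},
    {"dx": 0,"dy": 0,"dz": 0,"wx": 0,"wy": 0,"wz": 1},
    {"dx": 0,"dy": 0,"dz": 0,"wx": 0,"wy": 0,"wz": 1},
    {"dx": 0,"dy": 0,"dz": 0,"wx": 0,"wy": 0,"wz": 1},
    {"dx": 0,"dy": 0,"dz": 0,"wx": 0,"wy": 0,"wz": 1}
  ]
}}

```text
time_s: 9.15
eef_pos: [535.1, 12.8, 186.7]
ee_rot: [0.1, 0.861, 0.388, 0.312]
force: [-0.9, -0.5, 0.2]
grip_width: 0.819
grip_force: 0.0
```

Request:
{"op": "step_arm", "data": {
  "increments": [
    {"dx": 0,"dy": 0,"dz": 0,"wx": 0,"wy": 0,"wz": 1},
    {"dx": 0,"dy": 0,"dz": 0,"wx": 0,"wy": 0,"wz": 1},
    {"dx": 0,"dy": 0,"dz": 0,"wx": 0,"wy": 0,"wz": 1},
    {"dx": 0,"dy": 0,"dz": 0,"wx": 0,"wy": 0,"wz": 1},
    {"dx": 0,"dy": 0,"dz": 0,"wx": 0,"wy": 0,"wz": 1}
  ]
}}

```text
time_s: 9.65
eef_pos: [535.1, 12.7, 186.7]
ee_rot: [0.016, 0.933, 0.152, 0.327]
force: [0.7, 0.3, 0.3]
grip_width: 0.818
grip_force: 0.0
```

Run:
```python
from h import *
print(np.round(ctrl.sense()["joints"],3))
R=frame(YAW,38)*Ro.from_euler("z",180,degrees=True)
K=np.array([600,13.5,76]); plan(grasp_tcp(K,R,70),R,5)
```

```text
[-0.308  0.178  2.023  0.697  0.405  0.366]
from [535.1  12.7 186.7] rot deg [ 0.7 -0.2 11.2]
1 [-0.15, 0.03, 0.41] [0.02, -0.01, 0.37]
2 [-0.15, 0.04, 0.41] [0.02, -0.01, 0.37]
3 [-0.15, 0.04, 0.41] [0.02, -0.01, 0.37]
4 [-0.14, 0.05, 0.41] [0.02, -0.01, 0.37]
5 [-0.14, 0.06, 0.41] [0.02, -0.01, 0.37]
```

Request:
{"op": "step_arm", "data": {
  "increments": [
    {"dx": -0.15,"dy": 0.03,"dz": 0.41,"wx": 0.02,"wy": -0.01,"wz": 0.37},
    {"dx": -0.15,"dy": 0.04,"dz": 0.41,"wx": 0.02,"wy": -0.01,"wz": 0.37},
    {"dx": -0.15,"dy": 0.04,"dz": 0.41,"wx": 0.02,"wy": -0.01,"wz": 0.37},
    {"dx": -0.14,"dy": 0.05,"dz": 0.41,"wx": 0.02,"wy": -0.01,"wz": 0.37},
    {"dx": -0.14,"dy": 0.06,"dz": 0.41,"wx": 0.02,"wy": -0.01,"wz": 0.37}
  ],
  "fingers": 70
}}

```text
time_s: 10.15
eef_pos: [554.0, 7.0, 135.2]
ee_rot: [-0.02, 0.944, 0.064, 0.324]
force: [0.6, 0.1, 0.2]
grip_width: 0.817
grip_force: 0.0
```

Request:
{"op": "step_arm", "data": {
  "increments": [
    {"dx": 0,"dy": 0,"dz": 0.56,"wx": 0,"wy": 0,"wz": 0},
    {"dx": 0,"dy": 0,"dz": 0.56,"wx": 0,"wy": 0,"wz": 0},
    {"dx": 0,"dy": 0,"dz": 0.56,"wx": 0,"wy": 0,"wz": 0}
  ]
}}

```text
time_s: 10.45
eef_pos: [579.7, 10.3, 102.0]
ee_rot: [-0.019, 0.944, 0.065, 0.324]
force: [0.5, -0.1, -0.2]
grip_width: 0.819
grip_force: 0.0
```

Run:
```python
from h import *
print(np.round(ctrl.sense()["joints"],3))
R=frame(YAW,38)*Ro.from_euler("z",180,degrees=True)
K=np.array([600,13.5,76]); plan(grasp_tcp(K,R,0),R,3)
```

```text
[-0.285  0.426  1.965  1.093  0.282  0.152]
from [579.7  10.3 102. ] rot deg [0.1 0.1 0.4]
1 [0.0, -0.01, 0.36] [0.01, 0.01, 0.02]
2 [0.0, -0.01, 0.36] [0.01, 0.01, 0.02]
3 [0.0, -0.01, 0.36] [0.01, 0.01, 0.02]
```

Request:
{"op": "step_arm", "data": {
  "increments": [
    {"dx": 0,"dy": -0.01,"dz": 0.36,"wx": 0,"wy": 0,"wz": 0.03},
    {"dx": 0,"dy": -0.01,"dz": 0.36,"wx": 0,"wy": 0,"wz": 0.03},
    {"dx": 0,"dy": -0.01,"dz": 0.36,"wx": 0,"wy": 0,"wz": 0}
  ]
}}

```text
time_s: 10.75
eef_pos: [596.0, 13.2, 80.8]
ee_rot: [-0.02, 0.944, 0.062, 0.324]
force: [-0.6, -0.8, 0.0]
grip_width: 0.815
grip_force: 0.0
```

Request:
{"op": "step_arm", "data": {
  "increments": [
    {"dx": 0,"dy": 0,"dz": 0,"wx": 0,"wy": 0,"wz": 0},
    {"dx": 0,"dy": 0,"dz": 0,"wx": 0,"wy": 0,"wz": 0},
    {"dx": 0,"dy": 0,"dz": 0,"wx": 0,"wy": 0,"wz": 0},
    {"dx": 0,"dy": 0,"dz": 0,"wx": 0,"wy": 0,"wz": 0},
    {"dx": 0,"dy": 0,"dz": 0,"wx": 0,"wy": 0,"wz": 0}
  ],
  "fingers": 15,
  "squeeze": 40
}}

```text
time_s: 11.25
eef_pos: [595.3, 14.3, 81.6]
ee_rot: [-0.022, 0.944, 0.062, 0.324]
force: [-3.5, 6.0, 4.7]
grip_width: 0.337
grip_force: 39.0
```

Run:
```python
from h import *
print(np.round(ctrl.sense()["joints"],3))
p,r=pose()
e=Ro.from_euler("z",YAW,degrees=True).apply([-1,0,0])
plan(p+e*136,r,2)
```

```text
[-0.268  0.492  1.93   1.194  0.261  0.067]
from [595.3  14.3  81.6] rot deg [0. 0. 0.]
1 [-2.15, -0.0, -1.67] [0.0, 0.0, 0.0]
2 [-2.15, -0.0, -1.67] [0.0, 0.0, 0.0]
```

Request:
{"op": "step_arm", "data": {
  "increments": [
    {"dx": -0.287,"dy": 0,"dz": -0.223,"wx": 0,"wy": 0,"wz": 0},
    {"dx": -0.287,"dy": 0,"dz": -0.223,"wx": 0,"wy": 0,"wz": 0},
    {"dx": -0.287,"dy": 0,"dz": -0.223,"wx": 0,"wy": 0,"wz": 0},
    {"dx": -0.287,"dy": 0,"dz": -0.223,"wx": 0,"wy": 0,"wz": 0},
    {"dx": -0.287,"dy": 0,"dz": -0.223,"wx": 0,"wy": 0,"wz": 0}
  ]
}}

```text
time_s: 11.75
eef_pos: [550.2, 8.4, 81.6]
ee_rot: [-0.022, 0.944, 0.063, 0.324]
force: [1.3, 7.7, 1.4]
grip_width: 0.334
grip_force: 43.0
```

Request:
{"op": "step_arm", "data": {
  "increments": [
    {"dx": -0.287,"dy": 0,"dz": -0.223,"wx": 0,"wy": 0,"wz": 0},
    {"dx": -0.287,"dy": 0,"dz": -0.223,"wx": 0,"wy": 0,"wz": 0},
    {"dx": -0.287,"dy": 0,"dz": -0.223,"wx": 0,"wy": 0,"wz": 0},
    {"dx": -0.287,"dy": 0,"dz": -0.223,"wx": 0,"wy": 0,"wz": 0},
    {"dx": -0.287,"dy": 0,"dz": -0.223,"wx": 0,"wy": 0,"wz": 0}
  ]
}}

```text
time_s: 12.25
eef_pos: [505.2, 2.6, 81.5]
ee_rot: [-0.022, 0.944, 0.063, 0.324]
force: [-0.0, 7.1, 1.2]
grip_width: 0.333
grip_force: 43.0
```

Run:
```python
from h import *
s=ctrl.sense();print(np.round(s["joints"],3),s["force"])
R=frame(YAW,38)*Ro.from_euler("z",180,degrees=True)
e=Ro.from_euler("z",YAW,degrees=True).apply([-1,0,0])
plan(np.array([595.3,13.5,81.6])+e*136,R,5)
print(lm("wrist",["knob","heatsink"])[0])
```

```text
[-0.369  0.356  2.183  1.56   0.301 -0.397] [-0.01408682  7.07660214  1.16091666]
from [505.2   2.6  81.5] rot deg [-0.1  0.   0.1]
1 [-0.29, 0.01, -0.22] [-0.0, 0.0, 0.0]
2 [-0.29, 0.01, -0.22] [-0.0, 0.0, 0.0]
3 [-0.28, 0.01, -0.22] [-0.0, 0.0, 0.0]
4 [-0.28, 0.01, -0.22] [-0.0, 0.0, 0.0]
5 [-0.28, 0.01, -0.22] [-0.0, 0.0, 0.0]
{'knob': [(0.57, [510.1, -0.1, 73.8])]}
```

Request:
{"op": "step_arm", "data": {
  "increments": [
    {"dx": -0.287,"dy": 0,"dz": -0.223,"wx": 0,"wy": 0,"wz": 0},
    {"dx": -0.287,"dy": 0,"dz": -0.223,"wx": 0,"wy": 0,"wz": 0},
    {"dx": -0.287,"dy": 0,"dz": -0.223,"wx": 0,"wy": 0,"wz": 0},
    {"dx": -0.287,"dy": 0,"dz": -0.223,"wx": 0,"wy": 0,"wz": 0},
    {"dx": -0.287,"dy": 0,"dz": -0.223,"wx": 0,"wy": 0,"wz": 0}
  ]
}}

```text
time_s: 12.9
eef_pos: [460.6, -3.3, 81.7]
ee_rot: [-0.022, 0.943, 0.063, 0.325]
force: [46.8, 14.7, -22.2]
grip_width: 0.336
grip_force: 45.5
```

Request:
{"op": "step_arm", "data": {
  "increments": [
    {"dx": 0,"dy": 0,"dz": 0,"wx": 0,"wy": 0,"wz": 0},
    {"dx": 0,"dy": 0,"dz": 0,"wx": 0,"wy": 0,"wz": 0},
    {"dx": 0,"dy": 0,"dz": 0,"wx": 0,"wy": 0,"wz": 0}
  ]
}}

```text
time_s: 13.2
eef_pos: [460.3, -3.3, 81.7]
ee_rot: [-0.022, 0.944, 0.063, 0.325]
force: [-7.1, 8.8, 10.4]
grip_width: 0.334
grip_force: 50.0
```

Run:
```python
from h import *
print(np.round(ctrl.sense()["joints"],3))
for k in("top","wrist","scene"):
  o,c=lm(k,["knob","tray","head"]); print(o)
```

```text
[-0.44   0.286  2.305  1.654  0.342 -0.559]
{'knob': [(0.65, [465.7, -2.4, 71.3])], 'tray': [(0.92, [540.2, 5.0, 59.5])], 'head': [(0.69, [670.9, 21.2, 174.8])]}
{'knob': [(0.57, [465.4, -4.9, 76.6])], 'tray': [(0.84, [536.5, 6.7, 59.1])]}
{'knob': [(0.94, [464.1, -4.0, 72.6])], 'tray': [(0.66, [533.8, 3.6, 56.3])], 'head': [(0.81, [672.0, 23.5, 174.8])]}
```

Request:
{"op": "step_arm", "data": {
  "increments": [
    {"dx": 0,"dy": 0,"dz": 0,"wx": 0,"wy": 0,"wz": 0},
    {"dx": 0,"dy": 0,"dz": 0,"wx": 0,"wy": 0,"wz": 0},
    {"dx": 0,"dy": 0,"dz": 0,"wx": 0,"wy": 0,"wz": 0},
    {"dx": 0,"dy": 0,"dz": 0,"wx": 0,"wy": 0,"wz": 0}
  ],
  "fingers": 80
}}

```text
time_s: 14.2
eef_pos: [460.7, -4.9, 81.0]
ee_rot: [-0.02, 0.944, 0.061, 0.324]
force: [0.1, 0.2, 0.6]
grip_width: 0.937
grip_force: 0.0
```

Request:
{"op": "step_arm", "data": {
  "increments": [
    {"dx": 0,"dy": 0,"dz": -0.8,"wx": 0,"wy": 0,"wz": 0},
    {"dx": 0,"dy": 0,"dz": -0.8,"wx": 0,"wy": 0,"wz": 0},
    {"dx": 0,"dy": 0,"dz": -0.8,"wx": 0,"wy": 0,"wz": 0},
    {"dx": 0,"dy": 0,"dz": -0.8,"wx": 0,"wy": 0,"wz": 0},
    {"dx": 0,"dy": 0,"dz": -0.8,"wx": 0,"wy": 0,"wz": 0}
  ]
}}

```text
time_s: 14.7
eef_pos: [399.1, -12.7, 160.3]
ee_rot: [-0.02, 0.944, 0.061, 0.323]
force: [-0.1, 0.7, 0.0]
grip_width: 0.936
grip_force: 0.0
```

Run:
```python
from h import *
print(np.round(ctrl.sense()["joints"],3))
R=frame(-18.2)*Ro.from_euler("z",180,degrees=True)
plan([497.5,295,180],R,15)
for k in("top","scene"):
  o,c=lm(k,["knob","tray","heatsink"]); print(o)
```

```text
[-0.58  -0.078  2.388  0.975  0.502  0.062]
from [399.1 -12.7 160.3] rot deg [ -8.4 -37.2  24.7]
1 [0.32, -0.78, 0.18] [-0.09, -0.41, 0.27]
2 [0.31, -0.79, 0.16] [-0.09, -0.41, 0.27]
3 [0.29, -0.8, 0.14] [-0.09, -0.41, 0.27]
4 [0.27, -0.81, 0.12] [-0.09, -0.41, 0.27]
5 [0.25, -0.82, 0.1] [-0.09, -0.41, 0.27]
6 [0.23, -0.83, 0.08] [-0.09, -0.41, 0.27]
7 [0.21, -0.83, 0.06] [-0.09, -0.41, 0.27]
8 [0.19, -0.84, 0.05] [-0.09, -0.41, 0.27]
9 [0.17, -0.85, 0.03] [-0.09, -0.41, 0.27]
10 [0.15, -0.85, 0.02] [-0.09, -0.41, 0.27]
11 [0.12, -0.85, 0.0] [-0.09, -0.41, 0.27]
12 [0.1, -0.86, -0.01] [-0.09, -0.41, 0.27]
13 [0.07, -0.86, -0.02] [-0.09, -0.41, 0.27]
14 [0.05, -0.86, -0.03] [-0.09, -0.41, 0.27]
15 [0.02, -0.86, -0.04] [-0.09, -0.41, 0.27]
{'knob': [(0.92, [467.1, -3.4, 69.8])], 'tray': [(0.65, [540.6, 6.9, 60.6])], 'heatsink': [(0.64, [496.4, 297.5, 1.7])]}
{'knob': [(0.76, [466.5, -5.3, 75.5])], 'tray': [(0.66, [535.0, 6.6, 59.8])], 'heatsink': [(0.54, [495.5, 294.7, 1.4])]}
```

Request:
{"op": "step_arm", "data": {
  "increments": [
    {"dx": 0.32,"dy": -0.78,"dz": 0.18,"wx": -0.09,"wy": -0.41,"wz": 0.27},
    {"dx": 0.31,"dy": -0.79,"dz": 0.16,"wx": -0.09,"wy": -0.41,"wz": 0.27},
    {"dx": 0.29,"dy": -0.8,"dz": 0.14,"wx": -0.09,"wy": -0.41,"wz": 0.27},
    {"dx": 0.27,"dy": -0.81,"dz": 0.12,"wx": -0.09,"wy": -0.41,"wz": 0.27},
    {"dx": 0.25,"dy": -0.82,"dz": 0.1,"wx": -0.09,"wy": -0.41,"wz": 0.27}
  ]
}}

```text
time_s: 15.6
eef_pos: [423.3, 69.6, 163.8]
ee_rot: [-0.019, 0.971, 0.005, 0.237]
force: [0.6, -0.5, -0.7]
grip_width: 0.94
grip_force: 0.0
```

Request:
{"op": "step_arm", "data": {
  "increments": [
    {"dx": 0.23,"dy": -0.83,"dz": 0.08,"wx": -0.09,"wy": -0.41,"wz": 0.27},
    {"dx": 0.21,"dy": -0.83,"dz": 0.06,"wx": -0.09,"wy": -0.41,"wz": 0.27},
    {"dx": 0.19,"dy": -0.84,"dz": 0.05,"wx": -0.09,"wy": -0.41,"wz": 0.27},
    {"dx": 0.17,"dy": -0.85,"dz": 0.03,"wx": -0.09,"wy": -0.41,"wz": 0.27},
    {"dx": 0.15,"dy": -0.85,"dz": 0.02,"wx": -0.09,"wy": -0.41,"wz": 0.27}
  ]
}}

```text
time_s: 16.1
eef_pos: [451.6, 174.0, 171.6]
ee_rot: [-0.012, 0.989, -0.066, 0.13]
force: [0.2, 0.5, -0.3]
grip_width: 0.936
grip_force: 0.0
```

Request:
{"op": "step_arm", "data": {
  "increments": [
    {"dx": 0.12,"dy": -0.85,"dz": 0,"wx": -0.09,"wy": -0.41,"wz": 0.27},
    {"dx": 0.1,"dy": -0.86,"dz": -0.01,"wx": -0.09,"wy": -0.41,"wz": 0.27},
    {"dx": 0.07,"dy": -0.86,"dz": -0.02,"wx": -0.09,"wy": -0.41,"wz": 0.27},
    {"dx": 0.05,"dy": -0.86,"dz": -0.03,"wx": -0.09,"wy": -0.41,"wz": 0.27},
    {"dx": 0.02,"dy": -0.86,"dz": -0.04,"wx": -0.09,"wy": -0.41,"wz": 0.27}
  ]
}}

```text
time_s: 16.6
eef_pos: [479.8, 277.7, 179.3]
ee_rot: [-0.005, 0.99, -0.137, 0.02]
force: [-0.6, 0.2, 0.5]
grip_width: 0.934
grip_force: 0.0
```

```bash
cat >> h.py <<'E'
def wristcal(c):
    p,r=pose(); T=np.array(c["tool_from_camera"]); R=(r.as_matrix()@T[:3,:3]).T
    c["R"]=R; c["t"]=-R@(p+r.apply(T[:3,3])); return c
E
python3 - <<'E'
from h import *
print(np.round(ctrl.sense()["joints"],3))
o,c=lm("wrist",["heatsink"],2); print(o)
wristcal(c)
for d in eyes.cut_out("wrist","heatsink")[:1]: print(d["mask"].sum(),rect(c,d["mask"],40))
cv2.imwrite("pics/w3.png",c["frame"])
R=frame(-18.2)*Ro.from_euler("z",180,degrees=True)
plan([497,295.5,110],R,3)
E
```

```text
[ 0.317  0.429  1.543 -0.009  1.129  2.167]
{'heatsink': [(0.64, [495.0, 294.2, -2.8]), (0.89, [493.4, 297.9, -1.6])]}
4937 ((496.9207763671875, 293.0164489746094), (44.708412170410156, 72.95598602294922), 73.1095199584961)
from [479.5 276.1 179.4] rot deg [-1.  -2.3  2.5]
1 [0.12, -0.3, 0.94] [-0.05, -0.13, 0.14]
2 [0.13, -0.3, 0.93] [-0.05, -0.13, 0.14]
3 [0.13, -0.31, 0.93] [-0.05, -0.13, 0.14]
```

View pics/w3.png

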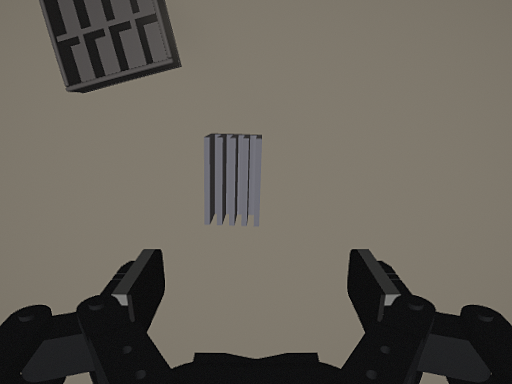

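Request:
{"op": "step_arm", "data": {
  "increments": [
    {"dx": 0.12,"dy": -0.28,"dz": 0.94,"wx": -0.05,"wy": -0.13,"wz": 0.12},
    {"dx": 0.13,"dy": -0.28,"dz": 0.93,"wx": -0.05,"wy": -0.13,"wz": 0.12},
    {"dx": 0.13,"dy": -0.28,"dz": 0.93,"wx": -0.05,"wy": -0.13,"wz": 0.12},
    {"dx": 0,"dy": 0,"dz": 0,"wx": 0,"wy": 0,"wz": 0}
  ]
}}

```text
time_s: 17.25
eef_pos: [495.9, 293.1, 108.0]
ee_rot: [0.0, 0.988, -0.156, -0.002]
force: [-0.0, 0.0, 0.1]
grip_width: 0.935
grip_force: 0.0
```

Run:
```python
from h import *
o,c=lm("wrist",["heatsink"],2); print(o)
wristcal(c)
for d in eyes.cut_out("wrist","heatsink")[:1]: print(d["mask"].sum(),rect(c,d["mask"],40))
R=frame(-17.5)*Ro.from_euler("z",180,degrees=True)
plan([496.8,294.2,38],R,4)
```

```text
{'heatsink': [(0.74, [492.0, 295.5, -1.7]), (0.76, [495.0, 299.1, -4.0])]}
8648 ((499.9716796875, 295.0479431152344), (44.54391098022461, 77.43494415283203), 72.77082061767578)
from [497.3 293.8 112.4] rot deg [-0.2 -0.1 -0.4]
1 [-0.01, -0.0, 0.74] [-0.01, -0.01, -0.02]
2 [-0.01, -0.0, 0.74] [-0.01, -0.01, -0.02]
3 [-0.01, -0.0, 0.74] [-0.01, -0.01, -0.02]
4 [-0.01, -0.0, 0.74] [-0.01, -0.01, -0.02]
```

Request:
{"op": "step_arm", "data": {
  "increments": [
    {"dx": 0,"dy": 0,"dz": 0.74,"wx": 0,"wy": 0,"wz": 0},
    {"dx": 0,"dy": 0,"dz": 0.74,"wx": 0,"wy": 0,"wz": 0},
    {"dx": 0,"dy": 0,"dz": 0.74,"wx": 0,"wy": 0,"wz": 0},
    {"dx": 0,"dy": 0,"dz": 0.74,"wx": 0,"wy": 0,"wz": 0}
  ]
}}

```text
time_s: 17.9
eef_pos: [497.4, 294.0, 37.5]
ee_rot: [-0.001, 0.988, -0.156, 0.001]
force: [0.1, -0.1, -0.7]
grip_width: 0.938
grip_force: 0.0
```

Request:
{"op": "step_arm", "data": {
  "increments": [
    {"dx": 0,"dy": 0,"dz": 0,"wx": 0,"wy": 0,"wz": 0},
    {"dx": 0,"dy": 0,"dz": 0,"wx": 0,"wy": 0,"wz": 0},
    {"dx": 0,"dy": 0,"dz": 0,"wx": 0,"wy": 0,"wz": 0},
    {"dx": 0,"dy": 0,"dz": 0,"wx": 0,"wy": 0,"wz": 0},
    {"dx": 0,"dy": 0,"dz": 0,"wx": 0,"wy": 0,"wz": 0}
  ],
  "fingers": 30,
  "squeeze": 30
}}

```text
time_s: 18.4
eef_pos: [497.9, 294.2, 38.7]
ee_rot: [-0.001, 0.988, -0.156, 0.002]
force: [-0.7, -0.4, 6.3]
grip_width: 0.51
grip_force: 32.7
```

Request:
{"op": "step_arm", "data": {
  "increments": [
    {"dx": 0,"dy": 0,"dz": 0,"wx": 0,"wy": 0,"wz": 0},
    {"dx": 0,"dy": 0,"dz": 0,"wx": 0,"wy": 0,"wz": 0},
    {"dx": 0,"dy": 0,"dz": -0.5,"wx": 0,"wy": 0,"wz": 0},
    {"dx": 0,"dy": 0,"dz": -0.7,"wx": 0,"wy": 0,"wz": 0},
    {"dx": 0,"dy": 0,"dz": -0.8,"wx": 0,"wy": 0,"wz": 0}
  ]
}}

```text
time_s: 18.9
eef_pos: [496.8, 293.9, 88.1]
ee_rot: [-0.001, 0.988, -0.156, 0.0]
force: [0.7, 0.1, -2.2]
grip_width: 0.51
grip_force: 31.6
```

Request:
{"op": "step_arm", "data": {
  "increments": [
    {"dx": 0,"dy": 0,"dz": -0.8,"wx": 0,"wy": 0,"wz": 0},
    {"dx": 0,"dy": 0,"dz": -0.8,"wx": 0,"wy": 0,"wz": 0},
    {"dx": 0,"dy": 0,"dz": -0.8,"wx": 0,"wy": 0,"wz": 0},
    {"dx": 0,"dy": 0,"dz": -0.5,"wx": 0,"wy": 0,"wz": 0},
    {"dx": 0,"dy": 0,"dz": 0,"wx": 0,"wy": 0,"wz": 0}
  ]
}}

```text
time_s: 19.4
eef_pos: [497.5, 294.1, 161.5]
ee_rot: [-0.002, 0.988, -0.156, 0.002]
force: [-0.3, 0.1, -2.2]
grip_width: 0.507
grip_force: 31.7
```

Run:
```python
from h import *
o,c=lm("scene",["heatsink"],2); print(o)
o,c=lm("top",["heatsink"],2); print(o)
o,c=lm("wrist",["heatsink"],2); print(o)
cv2.imwrite("pics/w4.png",c["frame"])
R=frame(YAW)*Ro.from_euler("z",180,degrees=True)
plan([537.3,5.5,155],R,15)
```

```text
{'heatsink': [(0.69, [494.2, 292.8, 122.7]), (0.79, [495.1, 292.0, 120.2])]}
{'heatsink': [(0.58, [670.6, 21.1, 177.3]), (0.58, [495.0, 295.4, 121.8])]}
{'heatsink': [(0.73, [492.9, 294.4, 115.0]), (0.66, [491.7, 295.6, 120.0])]}
from [497.  293.8 159.3] rot deg [ -0.1  -0.  -25.4]
1 [0.34, 0.7, 0.01] [-0.0, -0.0, -0.28]
2 [0.32, 0.71, 0.01] [-0.0, -0.0, -0.28]
3 [0.3, 0.72, 0.01] [-0.0, -0.0, -0.28]
4 [0.28, 0.73, 0.01] [-0.0, -0.0, -0.28]
5 [0.25, 0.73, 0.01] [-0.0, -0.0, -0.28]
6 [0.23, 0.74, 0.01] [-0.0, -0.0, -0.28]
7 [0.21, 0.75, 0.01] [-0.0, -0.0, -0.28]
8 [0.19, 0.75, 0.01] [-0.0, -0.0, -0.28]
9 [0.17, 0.76, 0.01] [-0.0, -0.0, -0.28]
10 [0.14, 0.76, 0.01] [-0.0, -0.0, -0.28]
11 [0.12, 0.77, 0.01] [-0.0, -0.0, -0.28]
12 [0.1, 0.77, 0.01] [-0.0, -0.0, -0.28]
13 [0.08, 0.77, 0.01] [-0.0, -0.0, -0.28]
14 [0.05, 0.77, 0.01] [-0.0, -0.0, -0.28]
15 [0.03, 0.78, 0.01] [-0.0, -0.0, -0.28]
```

View pics/w4.png

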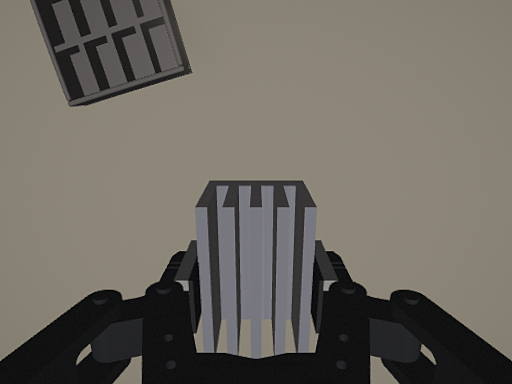

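Request:
{"op": "step_arm", "data": {
  "increments": [
    {"dx": 0.34,"dy": 0.7,"dz": 0,"wx": 0,"wy": 0,"wz": -0.28},
    {"dx": 0.32,"dy": 0.71,"dz": 0,"wx": 0,"wy": 0,"wz": -0.28},
    {"dx": 0.3,"dy": 0.72,"dz": 0,"wx": 0,"wy": 0,"wz": -0.28},
    {"dx": 0.28,"dy": 0.73,"dz": 0,"wx": 0,"wy": 0,"wz": -0.28},
    {"dx": 0.25,"dy": 0.73,"dz": 0,"wx": 0,"wy": 0,"wz": -0.28}
  ]
}}

```text
time_s: 20.5
eef_pos: [510.5, 196.7, 159.4]
ee_rot: [-0.001, 0.997, -0.083, 0.0]
force: [0.8, -0.4, -2.3]
grip_width: 0.506
grip_force: 31.6
```

Request:
{"op": "step_arm", "data": {
  "increments": [
    {"dx": 0.23,"dy": 0.74,"dz": 0,"wx": 0,"wy": 0,"wz": -0.28},
    {"dx": 0.21,"dy": 0.75,"dz": 0,"wx": 0,"wy": 0,"wz": -0.28},
    {"dx": 0.19,"dy": 0.75,"dz": 0,"wx": 0,"wy": 0,"wz": -0.28},
    {"dx": 0.17,"dy": 0.76,"dz": 0,"wx": 0,"wy": 0,"wz": -0.28},
    {"dx": 0.14,"dy": 0.76,"dz": 0,"wx": 0,"wy": 0,"wz": -0.28}
  ]
}}

```text
time_s: 21.0
eef_pos: [523.8, 100.6, 159.3]
ee_rot: [-0.001, 1.0, -0.009, 0.001]
force: [-0.8, 0.7, -2.0]
grip_width: 0.508
grip_force: 31.6
```

Request:
{"op": "step_arm", "data": {
  "increments": [
    {"dx": 0.12,"dy": 0.77,"dz": 0,"wx": 0,"wy": 0,"wz": -0.28},
    {"dx": 0.1,"dy": 0.77,"dz": 0,"wx": 0,"wy": 0,"wz": -0.28},
    {"dx": 0.08,"dy": 0.77,"dz": 0,"wx": 0,"wy": 0,"wz": -0.28},
    {"dx": 0.05,"dy": 0.77,"dz": 0,"wx": 0,"wy": 0,"wz": -0.28},
    {"dx": 0.03,"dy": 0.77,"dz": 0,"wx": 0,"wy": 0,"wz": -0.28}
  ]
}}

```text
time_s: 21.5
eef_pos: [537.0, 4.7, 159.2]
ee_rot: [-0.001, 0.998, 0.064, 0.001]
force: [0.4, -0.3, -1.1]
grip_width: 0.511
grip_force: 31.6
```

Request:
{"op": "step_arm", "data": {
  "increments": [
    {"dx": 0,"dy": 0,"dz": 0,"wx": 0,"wy": 0,"wz": 0},
    {"dx": 0,"dy": 0,"dz": 0,"wx": 0,"wy": 0,"wz": 0}
  ]
}}

```text
time_s: 21.7
eef_pos: [536.8, 5.6, 159.1]
ee_rot: [-0.001, 0.998, 0.063, 0.0]
force: [-0.0, 0.2, -1.5]
grip_width: 0.51
grip_force: 31.6
```

Run:
```python
from h import *
for k in ("top","scene","wrist"): print(k,lm(k,["heatsink","tray","knob"],2)[0])
p,r=pose(); c=wristcal(eyes.capture("wrist")); cv2.imwrite("pics/w5.png",c["frame"])
m=toworld(c,[[197,206],[316,206]],p[2]+2); print("far fin tops in tool mm", (r.inv().apply(np.c_[m,[p[2]+2]*2]-p)).round(1))
m=toworld(c,[[209,181],[303,181]],p[2]-38); print("far bottom in tool mm", (r.inv().apply(np.c_[m,[p[2]-38]*2]-p)).round(1))
R=frame(YAW)*Ro.from_euler("z",180,degrees=True)
plan([537.3,5.5,96],R,4)
```

```text
top {'tray': [(0.59, [540.8, 6.3, 60.7])]}
scene {'heatsink': [(0.58, [536.3, 3.3, 118.9]), (0.81, [536.4, 3.7, 119.7])], 'tray': [(0.72, [533.1, 4.4, 56.6]), (0.82, [534.0, 3.4, 58.5])], 'knob': [(0.85, [464.4, -4.4, 75.8]), (0.57, [465.8, -6.2, 75.4])]}
wrist {'heatsink': [(0.86, [530.3, 5.6, 118.9]), (0.71, [533.2, 5.9, 116.5])], 'knob': [(0.86, [465.3, -5.0, 78.0]), (0.77, [467.3, -4.6, 74.7])]}
far fin tops in tool mm [[ 33.8 -21.2  -1.9]
 [ 33.8  20.8  -2. ]]
far bottom in tool mm [[ 32.6 -22.2  38.1]
 [ 32.6  21.6  38. ]]
from [536.9   5.5 159.1] rot deg [-0.1 -0.1 -0.2]
1 [0.0, 0.0, 0.63] [-0.0, -0.0, -0.01]
2 [0.0, 0.0, 0.63] [-0.0, -0.0, -0.01]
3 [0.0, 0.0, 0.63] [-0.0, -0.0, -0.01]
4 [0.0, 0.0, 0.63] [-0.0, -0.0, -0.01]
```

View pics/w5.png

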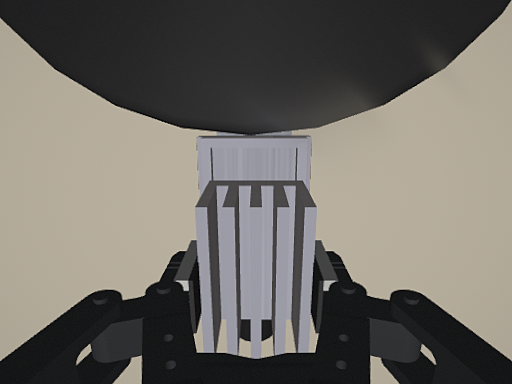

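Run:
```python
from h import *
p,r=pose(); c=wristcal(eyes.capture("wrist"))
m=toworld(c,[[198,137],[311,137],[196,150],[312,150]],66); q=r.inv().apply(np.c_[m,[66]*4]-p); print(q.round(1), m.round(1))
```

```text
[[ 46.2 -35.6  93.2]
 [ 46.3  33.4  93.1]
 [ 38.3 -37.2  93.2]
 [ 38.3  34.4  93.1]] [[578.4  46.8]
 [587.1 -21.6]
 [570.3  47.4]
 [579.3 -23.6]]
```

Request:
{"op": "step_arm", "data": {
  "increments": [
    {"dx": 0.08,"dy": -0.04,"dz": 0.6,"wx": 0,"wy": 0,"wz": 0},
    {"dx": 0,"dy": 0,"dz": 0.6,"wx": 0,"wy": 0,"wz": 0},
    {"dx": 0,"dy": 0,"dz": 0.6,"wx": 0,"wy": 0,"wz": 0},
    {"dx": 0,"dy": 0,"dz": 0.4,"wx": 0,"wy": 0,"wz": 0},
    {"dx": 0,"dy": 0,"dz": 0.1,"wx": 0,"wy": 0,"wz": 0}
  ]
}}

```text
time_s: 23.5
eef_pos: [538.4, 6.9, 100.7]
ee_rot: [-0.001, 0.998, 0.063, -0.0]
force: [0.2, -0.7, -1.4]
grip_width: 0.511
grip_force: 31.6
```

Request:
{"op": "step_arm", "data": {
  "increments": [
    {"dx": 0,"dy": 0,"dz": 0.08,"wx": 0,"wy": 0,"wz": 0},
    {"dx": 0,"dy": 0,"dz": 0.06,"wx": 0,"wy": 0,"wz": 0},
    {"dx": 0,"dy": 0,"dz": 0,"wx": 0,"wy": 0,"wz": 0}
  ]
}}

```text
time_s: 23.8
eef_pos: [539.0, 6.8, 98.5]
ee_rot: [-0.001, 0.998, 0.063, 0.001]
force: [-0.7, -0.6, -0.7]
grip_width: 0.508
grip_force: 31.6
```

Request:
{"op": "step_arm", "data": {
  "increments": [
    {"dx": 0,"dy": 0,"dz": 0.04,"wx": 0,"wy": 0,"wz": 0},
    {"dx": 0,"dy": 0,"dz": 0.02,"wx": 0,"wy": 0,"wz": 0},
    {"dx": 0,"dy": 0,"dz": 0,"wx": 0,"wy": 0,"wz": 0}
  ]
}}

```text
time_s: 24.1
eef_pos: [538.9, 6.8, 96.7]
ee_rot: [-0.001, 0.998, 0.063, 0.001]
force: [-0.8, -0.2, -2.2]
grip_width: 0.507
grip_force: 31.7
```

Request:
{"op": "step_arm", "data": {
  "increments": [
    {"dx": 0,"dy": 0,"dz": 0.03,"wx": 0,"wy": 0,"wz": 0},
    {"dx": 0,"dy": 0,"dz": 0,"wx": 0,"wy": 0,"wz": 0}
  ]
}}

```text
time_s: 24.3
eef_pos: [538.9, 6.9, 96.6]
ee_rot: [-0.001, 0.998, 0.063, 0.001]
force: [-3.0, -0.8, 6.0]
grip_width: 0.511
grip_force: 32.5
```

Request:
{"op": "step_arm", "data": {
  "increments": [
    {"dx": 0,"dy": 0,"dz": 0,"wx": 0,"wy": 0,"wz": 0},
    {"dx": 0,"dy": 0,"dz": 0,"wx": 0,"wy": 0,"wz": 0},
    {"dx": 0,"dy": 0,"dz": 0,"wx": 0,"wy": 0,"wz": 0},
    {"dx": 0,"dy": 0,"dz": 0,"wx": 0,"wy": 0,"wz": 0},
    {"dx": 0,"dy": 0,"dz": 0,"wx": 0,"wy": 0,"wz": 0}
  ],
  "fingers": 70
}}

```text
time_s: 24.8
eef_pos: [538.8, 6.9, 95.8]
ee_rot: [-0.001, 0.998, 0.063, 0.001]
force: [0.8, -0.7, -0.0]
grip_width: 0.821
grip_force: 0.0
```

Request:
{"op": "step_arm", "data": {
  "increments": [
    {"dx": 0,"dy": 0,"dz": -0.3,"wx": 0,"wy": 0,"wz": 0},
    {"dx": 0,"dy": 0,"dz": -0.7,"wx": 0,"wy": 0,"wz": 0},
    {"dx": 0,"dy": 0,"dz": -0.8,"wx": 0,"wy": 0,"wz": 0},
    {"dx": 0,"dy": 0,"dz": -0.8,"wx": 0,"wy": 0,"wz": 0},
    {"dx": 0,"dy": 0,"dz": 0,"wx": 0,"wy": 0,"wz": 0}
  ]
}}

```text
time_s: 25.3
eef_pos: [539.9, 6.6, 163.7]
ee_rot: [0.0, 0.998, 0.063, 0.003]
force: [0.3, 0.0, -0.6]
grip_width: 0.822
grip_force: 0.0
```

Run:
```python
from h import *
print(ctrl.sense()["time_s"],np.round(ctrl.sense()["joints"],3))
for k in ("top","scene","wrist"): print(k,lm(k,["heatsink","tray","knob"],1)[0])
c=eyes.capture("wrist"); cv2.imwrite("pics/w6.png",c["frame"])
R=frame(YAW,38)*Ro.from_euler("z",180,degrees=True)
plan(grasp_tcp([465.3,-4.5,76],R,85),R,10)
```

```text
25.3 [-0.206  0.432  1.583  0.002  1.121  1.238]
top {'tray': [(0.53, [542.0, 6.1, 64.4])]}
scene {'heatsink': [(0.86, [537.9, 2.7, 57.7])], 'tray': [(0.82, [535.2, 3.9, 59.6])], 'knob': [(0.76, [463.8, -3.8, 75.4])]}
wrist {'heatsink': [(0.82, [535.8, 9.1, 54.7])], 'knob': [(0.63, [466.6, -3.0, 75.7])]}
from [538.7   6.8 160.8] rot deg [ 0.  37.9 -0.3]
1 [-0.52, 0.01, 0.05] [0.0, 0.63, -0.0]
2 [-0.52, 0.01, 0.02] [0.0, 0.63, -0.0]
3 [-0.52, 0.01, -0.02] [0.0, 0.63, -0.0]
4 [-0.52, 0.01, -0.05] [0.0, 0.63, -0.0]
5 [-0.52, 0.01, -0.09] [0.0, 0.63, -0.0]
6 [-0.51, 0.01, -0.12] [0.0, 0.63, -0.0]
7 [-0.5, 0.01, -0.15] [0.0, 0.63, -0.0]
8 [-0.49, 0.01, -0.19] [0.0, 0.63, -0.0]
9 [-0.48, 0.01, -0.22] [0.0, 0.63, -0.0]
10 [-0.46, 0.01, -0.25] [0.0, 0.63, -0.0]
```

View pics/w6.png

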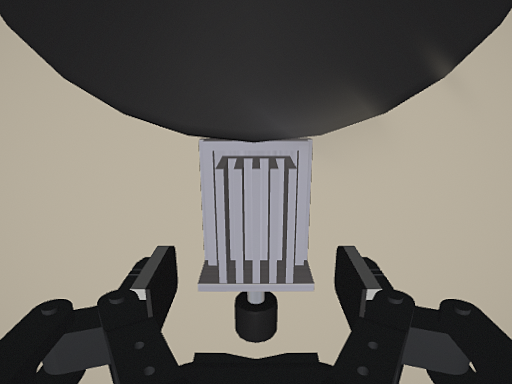

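Request:
{"op": "step_arm", "data": {
  "increments": [
    {"dx": -0.52,"dy": 0.01,"dz": 0.03,"wx": 0,"wy": 0.63,"wz": 0},
    {"dx": -0.52,"dy": 0.01,"dz": 0.02,"wx": 0,"wy": 0.63,"wz": 0},
    {"dx": -0.52,"dy": 0.01,"dz": -0.02,"wx": 0,"wy": 0.63,"wz": 0},
    {"dx": -0.52,"dy": 0.01,"dz": -0.05,"wx": 0,"wy": 0.63,"wz": 0},
    {"dx": -0.52,"dy": 0.01,"dz": -0.09,"wx": 0,"wy": 0.63,"wz": 0}
  ]
}}

```text
time_s: 26.45
eef_pos: [473.9, -2.8, 155.0]
ee_rot: [-0.011, 0.984, 0.062, 0.166]
force: [-1.1, -0.4, 0.2]
grip_width: 0.824
grip_force: 0.0
```

Request:
{"op": "step_arm", "data": {
  "increments": [
    {"dx": -0.51,"dy": 0.01,"dz": -0.12,"wx": 0,"wy": 0.63,"wz": 0},
    {"dx": -0.5,"dy": 0.01,"dz": -0.15,"wx": 0,"wy": 0.63,"wz": 0},
    {"dx": -0.49,"dy": 0.01,"dz": -0.19,"wx": 0,"wy": 0.63,"wz": 0},
    {"dx": -0.48,"dy": 0.01,"dz": -0.22,"wx": 0,"wy": 0.63,"wz": 0},
    {"dx": -0.46,"dy": 0.01,"dz": -0.25,"wx": 0,"wy": 0.63,"wz": 0}
  ]
}}

```text
time_s: 26.95
eef_pos: [412.3, -11.4, 148.8]
ee_rot: [-0.021, 0.946, 0.06, 0.317]
force: [-0.1, 0.8, -0.2]
grip_width: 0.825
grip_force: 0.0
```

Request:
{"op": "step_arm", "data": {
  "increments": [
    {"dx": 0,"dy": 0,"dz": 0,"wx": 0,"wy": 0,"wz": 0},
    {"dx": 0,"dy": 0,"dz": 0,"wx": 0,"wy": 0,"wz": 0}
  ]
}}

```text
time_s: 27.15
eef_pos: [413.3, -11.8, 149.0]
ee_rot: [-0.022, 0.947, 0.06, 0.316]
force: [-0.4, -0.3, 0.6]
grip_width: 0.824
grip_force: 0.0
```

Run:
```python
from h import *
print(np.round(ctrl.sense()["joints"],3))
print(lm("wrist",["heatsink","tray","knob"],2)[0])
R=frame(YAW,38)*Ro.from_euler("z",180,degrees=True)
plan(grasp_tcp([464.8,-4.4,76],R,0),R,5)
```

```text
[-0.54  -0.007  2.357  1.001  0.46   0.061]
{'heatsink': [(0.97, [534.0, 4.4, 55.4]), (0.87, [531.6, 8.9, 56.7])], 'knob': [(0.97, [465.1, -5.3, 76.6]), (0.61, [465.1, -3.7, 74.1])]}
from [413.1 -11.2 148.7] rot deg [-0.1  1.1 -0.2]
1 [-0.02, 0.0, 0.67] [-0.0, 0.04, -0.01]
2 [-0.02, 0.0, 0.67] [-0.0, 0.04, -0.01]
3 [-0.02, 0.0, 0.67] [-0.0, 0.04, -0.01]
4 [-0.02, 0.0, 0.67] [-0.0, 0.04, -0.01]
5 [-0.03, 0.0, 0.67] [-0.0, 0.04, -0.01]
```

Request:
{"op": "step_arm", "data": {
  "increments": [
    {"dx": -0.02,"dy": 0,"dz": 0.67,"wx": 0,"wy": 0.04,"wz": -0.01},
    {"dx": -0.02,"dy": 0,"dz": 0.67,"wx": 0,"wy": 0.04,"wz": -0.01},
    {"dx": -0.02,"dy": 0,"dz": 0.67,"wx": 0,"wy": 0.04,"wz": -0.01},
    {"dx": -0.02,"dy": 0,"dz": 0.67,"wx": 0,"wy": 0.04,"wz": -0.01},
    {"dx": -0.03,"dy": 0,"dz": 0.67,"wx": 0,"wy": 0.04,"wz": -0.01}
  ]
}}

```text
time_s: 28.05
eef_pos: [461.7, -4.8, 79.9]
ee_rot: [-0.022, 0.943, 0.063, 0.326]
force: [0.4, 0.8, -0.4]
grip_width: 0.819
grip_force: 0.0
```

Request:
{"op": "step_arm", "data": {
  "increments": [
    {"dx": 0,"dy": 0,"dz": 0,"wx": 0,"wy": 0,"wz": 0},
    {"dx": 0,"dy": 0,"dz": 0,"wx": 0,"wy": 0,"wz": 0},
    {"dx": 0,"dy": 0,"dz": 0,"wx": 0,"wy": 0,"wz": 0},
    {"dx": 0,"dy": 0,"dz": 0,"wx": 0,"wy": 0,"wz": 0},
    {"dx": 0,"dy": 0,"dz": 0,"wx": 0,"wy": 0,"wz": 0}
  ],
  "fingers": 15,
  "squeeze": 40
}}

```text
time_s: 28.55
eef_pos: [460.6, -3.3, 81.2]
ee_rot: [-0.024, 0.943, 0.064, 0.327]
force: [-2.5, 9.2, 3.3]
grip_width: 0.342
grip_force: 39.1
```

Run:
```python
from h import *
s=ctrl.sense();print(np.round(s["joints"],3))
p,r=pose(); print(r.as_matrix().round(3))
R=frame(YAW,38)*Ro.from_euler("z",180,degrees=True)
e=Ro.from_euler("z",YAW,degrees=True).apply([1,0,0])
plan(p+e*134,r,20)
```

```text
[-0.444  0.289  2.306  1.668  0.349 -0.577]
[[ 0.778  0.135  0.613]
 [ 0.105 -0.991  0.086]
 [ 0.619 -0.003 -0.785]]
from [460.6  -3.3  81.2] rot deg [0. 0. 0.]
1 [0.21, 0.0, 0.17] [0.0, 0.0, 0.0]
2 [0.21, 0.0, 0.17] [0.0, 0.0, 0.0]
3 [0.21, 0.0, 0.17] [0.0, 0.0, 0.0]
4 [0.21, 0.0, 0.17] [0.0, 0.0, 0.0]
5 [0.21, 0.0, 0.17] [0.0, 0.0, 0.0]
6 [0.21, 0.0, 0.17] [0.0, 0.0, 0.0]
7 [0.21, 0.0, 0.17] [0.0, 0.0, 0.0]
8 [0.21, 0.0, 0.17] [0.0, 0.0, 0.0]
9 [0.21, 0.0, 0.17] [0.0, 0.0, 0.0]
10 [0.21, 0.0, 0.17] [0.0, 0.0, 0.0]
11 [0.21, 0.0, 0.17] [0.0, 0.0, 0.0]
12 [0.21, 0.0, 0.17] [0.0, 0.0, 0.0]
13 [0.21, 0.0, 0.17] [0.0, 0.0, 0.0]
14 [0.21, 0.0, 0.17] [0.0, 0.0, 0.0]
15 [0.21, 0.0, 0.17] [0.0, 0.0, 0.0]
16 [0.21, 0.0, 0.17] [0.0, 0.0, 0.0]
17 [0.21, 0.0, 0.17] [0.0, 0.0, 0.0]
18 [0.21, 0.0, 0.17] [0.0, 0.0, 0.0]
19 [0.21, 0.0, 0.17] [0.0, 0.0, 0.0]
20 [0.21, 0.0, 0.17] [0.0, 0.0, 0.0]
```

Request:
{"op": "step_arm", "data": {
  "increments": [
    {"dx": 0.1,"dy": 0,"dz": 0.079,"wx": 0,"wy": 0,"wz": 0},
    {"dx": 0.16,"dy": 0,"dz": 0.126,"wx": 0,"wy": 0,"wz": 0},
    {"dx": 0.21,"dy": 0,"dz": 0.166,"wx": 0,"wy": 0,"wz": 0},
    {"dx": 0.21,"dy": 0,"dz": 0.166,"wx": 0,"wy": 0,"wz": 0},
    {"dx": 0.21,"dy": 0,"dz": 0.166,"wx": 0,"wy": 0,"wz": 0}
  ]
}}

```text
time_s: 29.05
eef_pos: [489.0, 0.4, 81.3]
ee_rot: [-0.023, 0.943, 0.063, 0.327]
force: [-2.4, 8.8, 3.9]
grip_width: 0.339
grip_force: 39.2
```

Request:
{"op": "step_arm", "data": {
  "increments": [
    {"dx": 0.21,"dy": 0,"dz": 0.166,"wx": 0,"wy": 0,"wz": 0},
    {"dx": 0.21,"dy": 0,"dz": 0.166,"wx": 0,"wy": 0,"wz": 0},
    {"dx": 0.21,"dy": 0,"dz": 0.166,"wx": 0,"wy": 0,"wz": 0},
    {"dx": 0.21,"dy": 0,"dz": 0.166,"wx": 0,"wy": 0,"wz": 0},
    {"dx": 0.21,"dy": 0,"dz": 0.166,"wx": 0,"wy": 0,"wz": 0}
  ]
}}

```text
time_s: 29.55
eef_pos: [522.2, 4.7, 81.3]
ee_rot: [-0.023, 0.943, 0.063, 0.327]
force: [-2.2, 8.0, 4.1]
grip_width: 0.34
grip_force: 39.2
```

Request:
{"op": "step_arm", "data": {
  "increments": [
    {"dx": 0.21,"dy": 0,"dz": 0.166,"wx": 0,"wy": 0,"wz": 0},
    {"dx": 0.21,"dy": 0,"dz": 0.166,"wx": 0,"wy": 0,"wz": 0},
    {"dx": 0.21,"dy": 0,"dz": 0.166,"wx": 0,"wy": 0,"wz": 0},
    {"dx": 0.21,"dy": 0,"dz": 0.166,"wx": 0,"wy": 0,"wz": 0},
    {"dx": 0.21,"dy": 0,"dz": 0.166,"wx": 0,"wy": 0,"wz": 0}
  ]
}}

```text
time_s: 30.05
eef_pos: [555.4, 9.1, 81.3]
ee_rot: [-0.023, 0.943, 0.063, 0.327]
force: [-2.8, 6.4, 3.3]
grip_width: 0.341
grip_force: 39.2
```

Run:
```python
from h import *
s=ctrl.sense();print(np.round(s["joints"],3),np.round(s["force"],1))
p,r=pose()
plan([595.3,14.3,81.6],r,7)
```

```text
[-0.31   0.433  2.046  1.411  0.275 -0.191] [-2.8  6.4  3.3]
from [555.4   9.1  81.3] rot deg [0. 0. 0.]
1 [0.18, 0.0, 0.14] [0.0, 0.0, 0.0]
2 [0.18, 0.0, 0.14] [0.0, 0.0, 0.0]
3 [0.18, 0.0, 0.14] [0.0, 0.0, 0.0]
4 [0.18, 0.0, 0.14] [0.0, 0.0, 0.0]
5 [0.18, 0.0, 0.14] [0.0, 0.0, 0.0]
6 [0.18, 0.0, 0.14] [0.0, 0.0, 0.0]
7 [0.18, 0.0, 0.14] [0.0, 0.0, 0.0]
```

Request:
{"op": "step_arm", "data": {
  "increments": [
    {"dx": 0.2,"dy": 0,"dz": 0.157,"wx": 0,"wy": 0,"wz": 0},
    {"dx": 0.2,"dy": 0,"dz": 0.157,"wx": 0,"wy": 0,"wz": 0},
    {"dx": 0.18,"dy": 0,"dz": 0.142,"wx": 0,"wy": 0,"wz": 0},
    {"dx": 0.16,"dy": 0,"dz": 0.126,"wx": 0,"wy": 0,"wz": 0},
    {"dx": 0.14,"dy": 0,"dz": 0.11,"wx": 0,"wy": 0,"wz": 0}
  ]
}}

```text
time_s: 30.55
eef_pos: [582.9, 12.7, 81.2]
ee_rot: [-0.023, 0.943, 0.063, 0.326]
force: [-13.9, 4.5, 12.2]
grip_width: 0.338
grip_force: 40.5
```

Request:
{"op": "step_arm", "data": {
  "increments": [
    {"dx": 0.12,"dy": 0,"dz": 0.095,"wx": 0,"wy": 0,"wz": 0},
    {"dx": 0.12,"dy": 0,"dz": 0.095,"wx": 0,"wy": 0,"wz": 0},
    {"dx": 0.08,"dy": 0,"dz": 0.063,"wx": 0,"wy": 0,"wz": 0},
    {"dx": 0.06,"dy": 0,"dz": 0.047,"wx": 0,"wy": 0,"wz": 0},
    {"dx": 0.03,"dy": 0,"dz": 0.024,"wx": 0,"wy": 0,"wz": 0}
  ]
}}

```text
time_s: 31.05
eef_pos: [594.7, 14.2, 81.2]
ee_rot: [-0.023, 0.943, 0.063, 0.326]
force: [-33.7, -0.5, 25.4]
grip_width: 0.335
grip_force: 42.7
```

Request:
{"op": "step_arm", "data": {
  "increments": [
    {"dx": 0.02,"dy": 0,"dz": 0.016,"wx": 0,"wy": 0,"wz": 0},
    {"dx": 0,"dy": 0,"dz": 0,"wx": 0,"wy": 0,"wz": 0},
    {"dx": 0,"dy": 0,"dz": 0,"wx": 0,"wy": 0,"wz": 0}
  ]
}}

```text
time_s: 31.35
eef_pos: [594.6, 14.2, 81.2]
ee_rot: [-0.023, 0.943, 0.063, 0.325]
force: [-32.5, 0.9, 22.9]
grip_width: 0.339
grip_force: 42.8
```

Request:
{"op": "step_arm", "data": {
  "increments": [
    {"dx": 0,"dy": 0,"dz": 0,"wx": 0,"wy": 0,"wz": 0},
    {"dx": 0,"dy": 0,"dz": 0,"wx": 0,"wy": 0,"wz": 0},
    {"dx": 0,"dy": 0,"dz": 0,"wx": 0,"wy": 0,"wz": 0},
    {"dx": 0,"dy": 0,"dz": 0,"wx": 0,"wy": 0,"wz": 0},
    {"dx": 0,"dy": 0,"dz": 0,"wx": 0,"wy": 0,"wz": 0}
  ],
  "fingers": 65
}}

```text
time_s: 31.85
eef_pos: [597.0, 13.1, 80.2]
ee_rot: [-0.022, 0.943, 0.062, 0.326]
force: [-0.3, -0.7, -0.2]
grip_width: 0.764
grip_force: 0.0
```

Request:
{"op": "step_arm", "data": {
  "increments": [
    {"dx": 0,"dy": 0,"dz": -0.5,"wx": 0,"wy": 0,"wz": 0},
    {"dx": 0,"dy": 0,"dz": -0.7,"wx": 0,"wy": 0,"wz": 0},
    {"dx": 0,"dy": 0,"dz": -0.7,"wx": 0,"wy": 0,"wz": 0},
    {"dx": 0,"dy": 0,"dz": -0.7,"wx": 0,"wy": 0,"wz": 0},
    {"dx": 0,"dy": 0,"dz": -0.7,"wx": 0,"wy": 0,"wz": 0}
  ]
}}

```text
time_s: 32.35
eef_pos: [545.9, 6.4, 145.5]
ee_rot: [-0.022, 0.943, 0.062, 0.326]
force: [-0.1, -0.8, -1.2]
grip_width: 0.762
grip_force: 0.0
```

Run:
```python
from h import *
for k in ("top","scene","wrist"):
  o,c=lm(k,["heatsink","tray","knob","jar","samples","driver"],2); print(k,o)
  if k=="scene": a=cv2.resize(c["frame"][120:290,230:380],(450,510))
  if k=="wrist": b=cv2.resize(c["frame"][:,100:360],(345,510))
cv2.imwrite("pics/e.png",np.hstack([a,b]))
```

```text
top {'heatsink': [(0.58, [602.2, 16.5, 74.2])], 'knob': [(0.56, [603.5, 15.5, 73.6]), (0.61, [604.6, 13.2, 72.7])], 'jar': [(0.92, [465.5, -320.0, 1.8]), (0.87, [463.8, -322.2, 1.7])], 'samples': [(0.67, [664.9, 353.5, 4.6]), (0.84, [664.2, 353.8, 5.7])], 'driver': [(0.77, [634.9, -359.1, -0.4]), (0.85, [635.5, -353.9, 0.1])]}
scene {'heatsink': [(0.54, [673.3, 23.9, 56.2]), (0.94, [670.7, 20.5, 59.5])], 'tray': [(0.79, [669.8, 23.0, 58.4]), (0.65, [669.5, 21.9, 60.4])], 'knob': [(0.7, [598.4, 13.4, 75.4]), (0.73, [595.5, 12.6, 76.6])], 'jar': [(0.69, [459.8, -318.5, 1.1]), (0.66, [457.0, -317.4, -0.6])], 'samples': [(0.68, [657.9, 356.5, 0.6]), (0.6, [658.2, 355.5, 1.8])], 'driver': [(0.6, [636.7, -357.9, 0.8]), (0.84, [636.5, -356.7, 0.3])]}
wrist {'heatsink': [(0.71, [667.1, 25.2, 56.1]), (0.96, [667.3, 24.0, 55.2])], 'knob': [(0.86, [600.2, 11.2, 78.9]), (0.88, [601.3, 12.8, 77.7])]}
```

View pics/e.png

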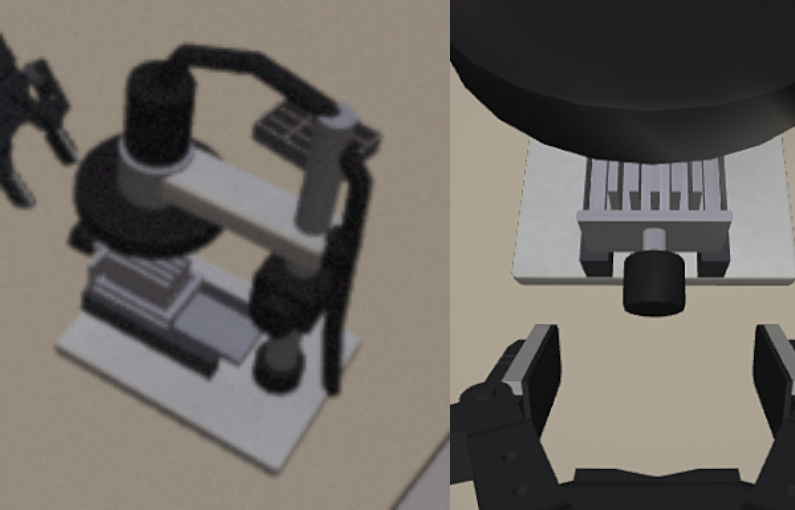

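Both views show the slide home under the ring (knob at about (655,270) in the right half). The heat sink sits flat, fins up, in the tray (about (150,270) in the left half), and the bystanders have not moved.

```bash
python3 -c "
from rig import finish_job
print(finish_job())"
```

```text
the job is handed in; nothing more can be done
None
```

I handed the job in at about 33 s of the 72 s allowed; no verdict came back. The last pictures show the heat sink flat and fins up in the tray, the slide pushed home to its stop under the lens, and the jar, sample box and screwdriver where they were.

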